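Roll the press spindle in its V-block until a flat faces up, and clamp it

TASK

Set up the press spindle for drilling its set-screw hole. It lies in the V-block with its two milled flats turned away from the top: roll it in the V by pushing on the cross bar through its head until one of the flats faces straight up (either one will do), leaving it lying in the V where it is; then swing the hinged clamp arm over and press it fully down, so that its brass pad sits flush on that flat. Do not disturb the loose things lying around it.

Things in the scene. Friction and masses are not known exactly. Their poses are not given: they have to be found in the camera images.
- spindle: Loose steel press spindle, about 0.75 kg, lying level in the V. Origin on its axis; z runs along it to the head. Shaft 28 mm dia, z = -74 to 57 mm; two opposite flats 21 mm wide, z = -50 to -10, each 9 mm off the axis; head 33 mm dia, z = 56 to 78. y is the flats' normal: a flat faces up when y points straight up or down; x, along the cross bar, is then level.
- bar_end_a (a point): End of the cross bar on the spindle's +x side: on the bar's axis, 51 mm from the spindle's axis, at spindle z = 67 mm. The bar is 10 mm dia steel, its last 9 mm a black cap 13 mm dia. At the start it slopes 35 degrees or more from level, either way, or stands upright. The spindle is balanced and friction holds it at any angle; pushing the bar sideways or down with 2 to 6 N rolls it.
- bar_end_b (a point): The like end of the cross bar on the spindle's -x side, 51 mm from the spindle's axis. The lower end swings clear of the table.
- v_block: Steel V-block fixed to the table, 114 mm long, 68 wide, top 60 mm above the table, 90 degree groove. Origin on the seated spindle's axis, 62 mm above the table. z runs along the groove to the spindle's head (robot's left), y up, x level, from the clamp's hinge towards the robot. It spans x = +-34, y = -50 to -2, z = -64 to 50 mm, on a plate 130 x 122 x 12 mm; head and bar overhang its z = 50 end.
- clamp_arm (a joint): Clamp arm's angle, rad: 0 when level with its pad flush on an upward flat, growing as it opens, 1.57 upright; stops at -0.06 and 1.65. It starts open, 1.05 to 1.5. The hinge is stiff: the arm stays where it is left and takes about 3 N at the thumb rest to move. With the round of the spindle up it stops at about 0.1.
- clamp_hinge (a point): Midpoint of the clamp's hinge axis, at V-block x = -45, y = 17, z = -30 mm, on the side away from the robot; the axis runs along the V-block's z. Two dark steel lugs stand at it, 36 mm wide over both, up to 9 mm above this point.
- clamp_tip (a point): Middle of the ribbed outer face of the black thumb rest (24 x 26 x 9 mm) at the arm's free end, 68 mm from the hinge: the upper face when closed, the far face from the robot when open; push here. The arm, a dark steel bar 18 mm wide and 9 thick, swings towards the robot and down over the block. Its brass pad, 18 x 16 mm, is under it 45 mm from the hinge, a nut 4 mm proud above that.
- side_cutters: side cutters with blue handles, 118 mm long, lying flat; a bystander; origin at the centre of its underside.
- marker_pen: white marker pen with a black cap, 131 mm long, lying flat; a bystander; origin at the centre of its underside.
- tape: roll of black tape, 98 mm across, 18 mm high, lying flat; a bystander; origin at the centre of its underside.
- spool: black spool of solder wire, 62 mm across, 47 mm high; a bystander; origin at the centre of its underside.
- gauge_plug: plug gauge, a pale grey double-ended rod with a red ring, 85 mm long and 17 mm thick, lying flat; a bystander; origin at the centre of its underside.

How it is judged (in metres and radians):
On the way:
1. a flat of the spindle faces up (within 7 degrees) while the clamp is still open (angle between the y axis of spindle and the y axis of v_block, either way round below 0.122 rad and value of joint clamp_arm above 0.4 rad), for 0.2 s.
At the end, for the whole second after the job is handed in: The spindle lies at rest, seated in the V (axis within 3 mm of its place, within 12 mm along the groove), one of its flats faces up within 7 degrees, and the clamp arm is pressed down onto that flat (joint below 0.035 rad) (angle between the y axis of spindle and the y axis of v_block, either way round below 0.122 rad and value of joint clamp_arm below 0.035 rad and angle between the z axis of spindle and the z axis of v_block, either way round below 0.05 rad and y of spindle in the frame of v_block between -0.003 and 0.003 m and x of spindle in the frame of v_block between -0.003 and 0.003 m and z of spindle in the frame of v_block between -0.012 and 0.012 m and linear speed of spindle below 0.01 m/s and angular speed of spindle below 0.1 rad/s); the robot touches nothing.
It fails at once if a loose bystander was moved more than 25 mm (distance of any of side_cutters, marker_pen, tape, spool, gauge_plug from where it was at the start of the episode above 0.025 m).
It also fails if it takes over 42 s, if anything falls off the work surface, if the arm or the gripper's body presses on something with over 40 N, if the wrist force passes 120 N, or if a joint passes its speed limit or range.

ROBOT

A 6-joint arm with a two-finger parallel gripper is mounted at the origin on a cart in front of the work surface, level with it; the furniture and walls round the work are solid. World frame = base frame: x ahead of the robot, y to its left, z up, the work surface at z = 0. Lengths are in mm, angles in rad, forces in N, time in s.
With the tool pointing down it reaches from about 275 to 1000 mm from the base axis. Payload 8.4 kg.
Tool frame: the origin (TCP) lies at the very end of the fingers, on their centre line; the grasp point (between the pads) lies 19 mm behind it (r.pinch_z is the distance from the TCP to the grasp point, in mm); z points along the fingers, y is the line along which they close (so a half turn about z gives the same grasp; the last joint's range is limited). The gripper opens to 85 mm and grips with 20 to 120 N. Pads are 22 mm wide; open, the fingers measure 114 mm over their backs; the gripper's body (76 mm by 85 mm) begins 54 mm behind the grasp point. The pads swing forward as they close: fully open they stand 13 mm farther back than shut.
Start: joints at [-0.002, 0.353, 1.633, -0, 1.155, -0.002], TCP at [625.002, -0, 231.281] pointing down, gripper open.
Joint ranges: [-2.63, 2.63], [-0.92, 2.1], [0.06, 2.66], [-1.3, 4.44], [0, 2.69], [-3.02, 3.02]. Speed limits (rad/s): [2.22, 2.22, 2.79, 3.14, 3.14, 3.14].

INTERFACE

Orientations are given as [roll, pitch, yaw] about the fixed x, y, z axes, in that order (R = Rz(yaw) Ry(pitch) Rx(roll)).
In Python, from rig import r gives the robot as it stands.
- The arm moves only by the tool carry_out, never from a script. Its argument "series" is a list of rows, each a list of 7 numbers: the turn, a rotation vector about the tool's x, y, z as a fraction of full scale, then the shift along the tool's x, y, z as a fraction of full scale, then the gripper command: -1 is fully open, 1 is shut, values between are in proportion. A call has 1 to 8 rows; each row is the pose to reach, as a shift and turn from the pose commanded when the call began, along the tool's axes at that moment, turning the shorter way round; what a row does not reach only later rows make up. Full scale, the value 1, is 0.25 m for a shift and pi rad for a turn. A row lasts 1/8 s, in which the tool goes at most 62.5 mm and 10.7 degrees, less where a joint would pass 70% of its speed; a pose out of reach is approached as far as the arm can. A call with a number of a shift or a turn outside -1 to 1 is refused whole. A call with a gripper value outside its range is refused whole. The fingers move at their own pace and stop on an object; "force" is the grip in N (left out, the last holds). Time passes only in rows, so rows that repeat a pose let the fingers close. It gives the time, the measured TCP pose, the force, the opening and the grip force at its end, in the units of the state.
- r.sense(): the state, without advancing time (a new reading comes with each control period).
- r.grab_frame(name): name is "scene" or "side" or "wrist"; returns the picture (480x640x3 uint8, red, green, blue); there is no depth.
- r.get_calibration(name): a dict with "K" (3x3 intrinsics, pixels), "pose" (4x4, takes a point from camera to world coordinates). Camera axes: x right, y up, looking along -z (the intrinsics and any distortion apply to the point x, -y, -z); pixel columns grow to the right and rows downward; lengths in mm; the calibration is good to about 2 mm. A picture is of the moment at which its call begins: read the wrist's pose just before it. get_calibration takes no time and is no camera call; for the wrist camera it gives the pose at the moment of the call.
- r.sign_off(): hands the job in; it is judged then, once.
Trained networks look in the newest picture that a camera, given by its name, has taken for a name from the list of things; names that differ only in an ending like _2 or _b are one class to them, and where a whole thing is asked for, a point or a joint stands for the part that bears it (a point fixed in the world has none). Each returns a list of dicts, best first, with "score" (0 to 1); they miss things now and then, are a little off and sometimes report something else, mostly with a low value. They report only what shows in the picture. A call takes as long as a camera call.
- r.silhouettes(camera, label): "region" (480x640 bool, what is visible of it) and "position" ([row, column] in pixels, amid what is visible of it).
The state is a dict: "clock": time; "qpos": joint angles; "qvel": joint speeds; "joint_efforts": joint torques, N m; "eef_pos": TCP position; "tcp_rot": TCP orientation; "contact_force": force on the tool from outside, world axes, zero at the start; "wrist_torque": the same for the moment, N m; "opening": opening from 0.0 (shut) to 1.0 (fully open); "grasp_force": force on a finger pad.
Only numpy, scipy, OpenCV 4.12 (cv2) and the standard library are available. Lean on these libraries where they do the work, as an engineer would, in place of code of your own. Each camera call takes 0.05 s, during which the arm holds its last target. There are 200 camera calls.

## Working session

There is one attempt and no reset: what is moved stays moved. The work goes in short steps, Python scripts to look and compute and a tool call to move; the robot and the scene stay as the last step left them, time stands still between calls to the robot, and variables do not carry over. Pictures are saved under pics/ and viewed, at most 10 in all, crops included, and the job is handed in when it is done.

Besides the shell and the picture viewer there is one more tool, called after "Request:" by a JSON object that holds its "op" and its "data", one argument or row to a line. carry_out: Moves the arm, as the interface text tells. Its arguments: {"type":"object","properties":{"series":{"type":"array"},"force":{"type":"number"}},"required":["series"]}

```bash
ls; mkdir -p pics; cat > h.py <<'E'
import numpy as np,cv2
from rig import r
def snap(n,f):
    im=r.grab_frame(n); cv2.imwrite('pics/'+f,im[:,:,::-1]); return im
def ray(c,px):  # px [row,col]
    C=r.get_calibration(c);K=np.array(C['K']);P=np.array(C['pose'])
    d=np.linalg.inv(K)@[px[1],px[0],1]; d=P[:3,:3]@(d*[1,-1,-1]); return P[:3,3],d/np.linalg.norm(d)
def tri(obs):
    A=0;b=0
    for c,px in obs:
        o,d=ray(c,px);M=np.eye(3)-np.outer(d,d);A=A+M;b=b+M@o
    return np.linalg.solve(A,b)
def proj(c,X):
    C=r.get_calibration(c);K=np.array(C['K']);P=np.array(C['pose'])
    p=P[:3,:3].T@(np.array(X,float)-P[:3,3]);p=K@(p*[1,-1,-1]);return p[1]/p[2],p[0]/p[2]
E
python3 - <<'E'
from h import *
print(r.get_calibration('scene').keys())
for c in ['scene','side']:
    snap(c,c+'0.png')
    for n in ['v_block','spindle','bar_end_a','clamp_tip','side_cutters','marker_pen','tape','spool','gauge_plug']:
        print(c,n,[(round(d['score'],2),np.round(d['position']),int(d['region'].sum())) for d in r.silhouettes(c,n)[:2]])
E
```

```text
pics
dict_keys(['K', 'pose'])
scene v_block [(0.66, array([278., 366.]), 1782)]
scene spindle [(0.85, array([264., 354.]), 759)]
scene bar_end_a [(0.57, array([268., 357.]), 745)]
scene clamp_tip [(0.5, array([249., 382.]), 246), (0.41, array([265., 357.]), 901)]
scene side_cutters [(0.79, array([348., 416.]), 620)]
scene marker_pen [(0.75, array([245., 241.]), 272), (0.18, array([351., 413.]), 607)]
scene tape [(0.59, array([202., 272.]), 607)]
scene spool [(0.79, array([288., 437.]), 617), (0.69, array([218., 275.]), 593)]
scene gauge_plug [(0.66, array([224., 306.]), 194)]
side v_block [(0.83, array([246., 308.]), 1572)]
side spindle [(0.63, array([246., 301.]), 825)]
side bar_end_a [(0.75, array([247., 300.]), 813)]
side clamp_tip [(0.82, array([212., 298.]), 209)]
side side_cutters [(0.82, array([219., 350.]), 321)]
side marker_pen [(0.74, array([382., 309.]), 660)]
side tape []
side spool [(0.82, array([216., 287.]), 219), (0.19, array([244., 302.]), 745)]
side gauge_plug [(0.57, array([328., 237.]), 348)]
```

```bash
python3 -c "
from h import *
print(r.sense())
for c in ['scene','side']: print(r.get_calibration(c))"
```

```text
{'clock': 1.0, 'qpos': array([-2.39921199e-03,  3.52996256e-01,  1.63339542e+00,  1.21034916e-05,
        1.15520636e+00, -2.40661869e-03]), 'qvel': array([ 0.00042113,  0.00122015, -0.00176941, -0.00177939, -0.00024737,
        0.000798  ]), 'joint_efforts': array([ 1.70836163e-03, -6.05172586e+01, -3.42439449e+01,  6.51097412e-05,
        1.21968576e-03,  1.55939637e-05]), 'eef_pos': array([6.25003098e+02, 4.28131740e-03, 2.31285272e+02]), 'tcp_rot': array([-3.14158731e+00, -1.10860971e-05,  1.57079885e+00]), 'contact_force': array([ 0.1366254 , -0.34631531,  0.13355859]), 'wrist_torque': array([-0.00229916,  0.05918981, -0.03307201]), 'grasp_force': 0.0, 'opening': 1.0054845630231835}
{'K': array([[606.13794509,   0.        , 327.10294897],
       [  0.        , 606.13794509, 243.66010872],
       [  0.        ,   0.        ,   1.        ]]), 'pose': array([[ 6.67402940e-01,  5.13198630e-01, -5.39629949e-01,
        -2.39303288e+02],
       [-7.44611047e-01,  4.48883424e-01, -4.94022328e-01,
        -5.76263490e+02],
       [-1.13006426e-02,  7.31526376e-01,  6.81719486e-01,
         1.01156447e+03],
       [ 0.00000000e+00,  0.00000000e+00,  0.00000000e+00,
         1.00000000e+00]])}
{'K': array([[463.72194922,   0.        , 310.48313732],
       [  0.        , 463.72194922, 239.05896143],
       [  0.        ,   0.        ,   1.        ]]), 'pose': array([[-9.60458505e-01,  1.47358500e-01, -2.36230678e-01,
         2.56184706e+02],
       [-2.77679290e-01, -5.68955344e-01,  7.74069783e-01,
         7.72388117e+02],
       [-2.03389446e-02,  8.09058273e-01,  5.87376402e-01,
         6.47996072e+02],
       [ 0.00000000e+00,  0.00000000e+00,  0.00000000e+00,
         1.00000000e+00]])}
```

View pics/scene0.png

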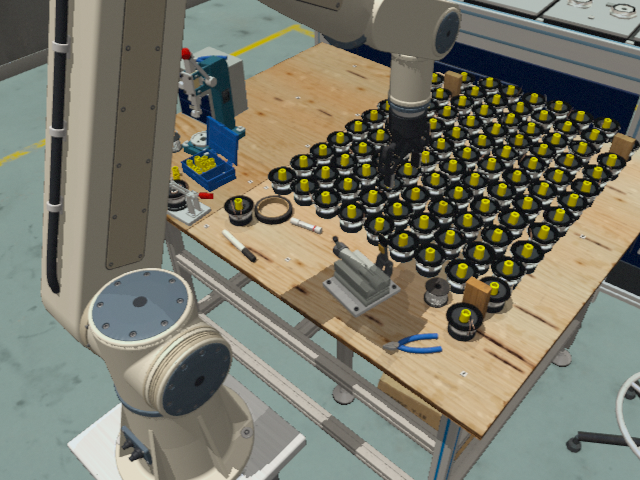

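View pics/side0.png

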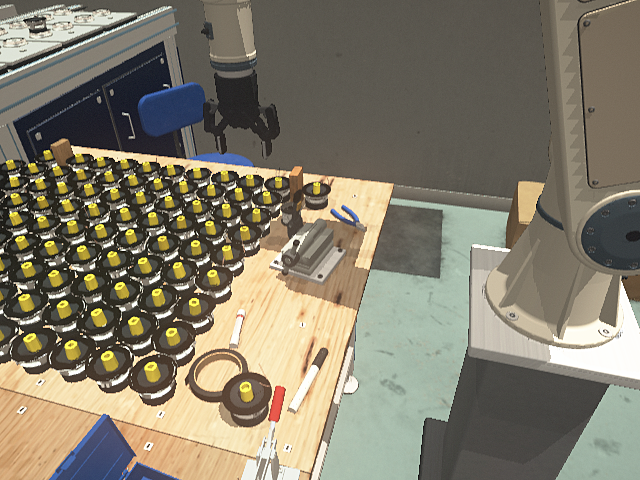

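The V-block is at about (280,362) in the scene view and (250,308) in the side view. The spindle head points left, the clamp stands open, and the cutters, spool and pen lie around it. Next I'll triangulate and look closer.

```bash
python3 - <<'E'
from h import *
print('vb',tri([('scene',(278,366)),('side',(246,308))]),'tip',tri([('scene',(249,382)),('side',(212,298))]))
a=cv2.imread('pics/scene0.png')[215:325,300:410];b=cv2.imread('pics/side0.png')[180:290,250:360]
cv2.imwrite('pics/c0.png',cv2.resize(np.hstack([a,b]),None,fx=3.6,fy=3.6,interpolation=cv2.INTER_CUBIC))
for n,px in [('side_cutters',(348,416)),('marker_pen',(245,241)),('spool',(288,437)),('gauge_plug',(224,306)),('tape',(210,273))]:
    o,d=ray('scene',px);h={'spool':24}.get(n,8);print(n,np.round(o+d*(h-o[2])/d[2]))
E
```

```text
vb [503.0325681   -9.68687238  36.24307467] tip [530.44549651 -26.32154635 112.77321887]
side_cutters [ 442. -195.    8.]
marker_pen [414. 305.   8.]
spool [ 595. -139.   24.]
gauge_plug [574. 239.   8.]
tape [558. 342.   8.]
```

View pics/c0.png

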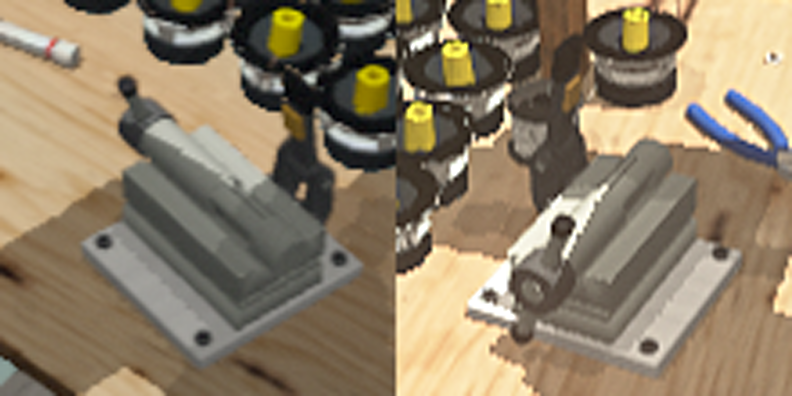

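```bash
python3 - <<'E'
from h import *
S=lambda x,y:(215+y/3.6,300+x/3.6); D=lambda x,y:(180+y/3.6,250+(x-396)/3.6)
def at(c,px,z):
    o,d=ray(c,px);return np.round(o+d*(z-o[2])/d[2])
for c,px in [('scene',S(85,245)),('scene',S(203,365)),('scene',S(362,265)),('side',D(742,254)),('side',D(655,368)),('side',D(468,310))]: print(c,at(c,px,12))
print('scr',[at('scene',S(*p),12) for p in [(104,242),(203,338),(339,259)]],[at('side',D(*p),12) for p in [(721,253),(649,346),(490,296)]])
up=tri([('scene',S(128,85)),('side',D(563,225))]);print('up',up)
print('low ray',[at('side',D(523,328),z) for z in (15,20,30)])
print('tip',tri([('scene',S(298,88)),('side',D(568,62))]))
print('head',tri([('scene',S(143,120)),('side',D(538,285))]))
E
```

```text
scene [449.  67.  12.]
scene [423. -52.  12.]
scene [550. -74.  12.]
side [422. -44.  12.]
side [447.  74.  12.]
side [569.  52.  12.]
scr [array([459.,  60.,  12.]), array([439., -38.,  12.]), array([545., -60.,  12.])] [array([435., -41.,  12.]), array([455.,  56.,  12.]), array([561.,  36.,  12.])]
up [499.25168406  75.82639384 106.82556227]
low ray [array([530.,  63.,  15.]), array([528.,  69.,  20.]), array([524.,  80.,  30.])]
tip [528.80204674 -29.5117375  146.1688383 ]
head [515.4890508   78.07931263  63.78230019]
```

Plate corners put the block origin at about (499, 7), with the groove yawed about 10.4° from world y. The bar stands about 15° off vertical with its upper end leaning towards the robot, and the clamp is at about 80°. I'll move behind the bar, aligned with the groove, with the fingers shut.

Request:
{"op": "carry_out", "data": {
  "series": [
    [0,0,0.02,0.09,-0.09,0.1,1],
    [0,0,0.04,0.18,-0.18,0.2,1],
    [0,0,0.058,0.26,-0.278,0.3,1],
    [0,0,0.058,0.26,-0.278,0.325,1],
    [0,0,0.058,0.26,-0.278,0.325,1],
    [0,0,0.058,0.26,-0.278,0.325,1]
  ]
}}

```text
clock: 1.75
eef_pos: [556.9, 64.6, 150.9]
tcp_rot: [3.14, -0.0, 1.388]
contact_force: [-0.0, -0.2, -0.1]
opening: 0.001
grasp_force: 0.0
```

```bash
python3 - <<'E'
from h import *
s=r.sense();print(s['clock'],s['eef_pos'],s['tcp_rot'],s['opening'])
w=snap('wrist','w1.png');b=snap('side','s1.png')
b=cv2.resize(b[150:310,230:390],(600,600),interpolation=cv2.INTER_CUBIC)
cv2.imwrite('pics/c1.png',np.hstack([cv2.resize(w,(400,300)),cv2.resize(b,(300,300))])[:,:,::-1])
C=r.get_calibration('wrist');print(C)
O=np.array([499,7,62.]);v=np.array([.1805,.9836,0]);u=np.array([.9836,-.1805,0])
B=O+67*v
for n,X in [('bar centre',B),('upper cap',B+46.5*np.array([0,0,.966])-12*u)]: print(n,proj('wrist',X),proj('side',X))
E
```

```text
1.75 [556.88976398  64.61111256 150.91734498] [ 3.13974142e+00 -4.54326846e-04  1.38842465e+00] 0.0008474471118124497
{'K': array([[401.10502155,   0.        , 317.3628323 ],
       [  0.        , 401.10502155, 243.93917162],
       [  0.        ,   0.        ,   1.        ]]), 'pose': array([[ 9.83252687e-01,  1.73090312e-01,  5.70429484e-02,
         5.71078899e+02],
       [-1.82239254e-01,  9.30827192e-01,  3.16780037e-01,
         1.45936905e+02],
       [ 1.73442797e-03, -3.21870287e-01,  9.46782187e-01,
         2.93802211e+02],
       [ 0.00000000e+00,  0.00000000e+00,  0.00000000e+00,
         1.00000000e+00]])}
bar centre (np.float64(250.06319386960203), np.float64(242.24801849393327)) (np.float64(257.96592769103677), np.float64(291.5209810397284))
upper cap (np.float64(279.8962072212062), np.float64(203.042741163438)) (np.float64(241.69160017569618), np.float64(295.8590741893658))
```

View pics/c1.png

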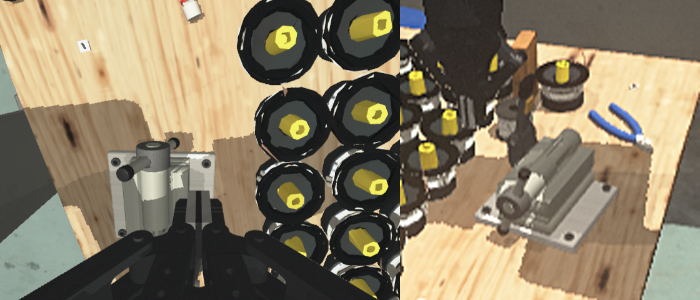

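The wrist view agrees with the model: the upper cap is at about (277,200) against a predicted (280,203). I'll come down behind the bar and ease forward until it touches.

Request:
{"op": "carry_out", "data": {
  "series": [
    [0,0,0,0,-0.086,0.06,1],
    [0,0,0,0,-0.086,0.15,1],
    [0,0,0,0,-0.086,0.244,1],
    [0,0,0,0,-0.086,0.244,1],
    [0,0,0,0,-0.1,0.244,1],
    [0,0,0,0,-0.115,0.244,1],
    [0,0,0,0,-0.13,0.244,1],
    [0,0,0,0,-0.13,0.244,1]
  ]
}}

```text
clock: 2.85
eef_pos: [523.3, 71.0, 89.4]
tcp_rot: [3.141, -0.0, 1.389]
contact_force: [-0.3, -0.5, -1.0]
opening: -0.005
grasp_force: 0.0
```

```bash
cat >> h.py <<'E'
O=np.array([499,7,62.]);v=np.array([.1805,.9836,0]);u=np.array([.9836,-.1805,0])
def st():
    s=r.sense();p=s['eef_pos']-O;f=s['contact_force']
    print('t',s['clock'],'u,v,h',np.round([p@u,p@v,p[2]],1),'F u,v,z',np.round([f@u,f@v,f[2]],1))
E
python3 - <<'E'
from h import *
st();w=snap('wrist','w2.png');b=snap('side','s2.png')
b=b[190:290,240:373]
cv2.imwrite('pics/c2.png',np.hstack([w[180:480,100:500],cv2.resize(b,(400,300),interpolation=cv2.INTER_CUBIC)])[:,:,::-1])
E
```

```text
t 2.85 u,v,h [12.4 67.3 27.4] F u,v,z [-0.2 -0.6 -1. ]
```

View pics/c2.png

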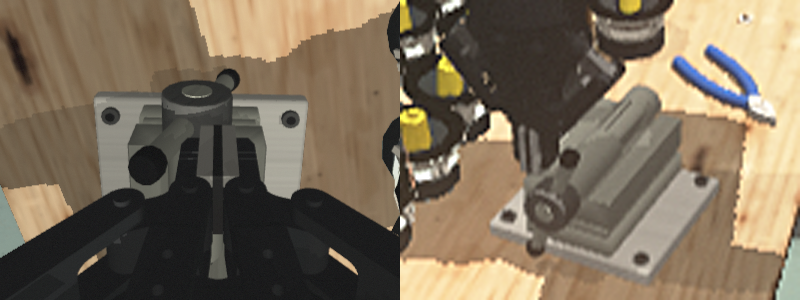

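The fingertips measure about 18 mm over both and aren't touching yet; the bar is just ahead. Pushing towards the robot gently.

Request:
{"op": "carry_out", "data": {
  "series": [
    [0,0,0,0,-0.02,0,1],
    [0,0,0,0,-0.04,0,1],
    [0,0,0,0,-0.06,0,1],
    [0,0,0,0,-0.08,0,1],
    [0,0,0,0,-0.1,0,1],
    [0,0,0,0,-0.12,0,1],
    [0,0,0,0,-0.146,0,1],
    [0,0,0,0,-0.146,0,1]
  ]
}}

```text
clock: 3.95
eef_pos: [487.0, 77.6, 89.0]
tcp_rot: [-3.141, 0.0, 1.389]
contact_force: [2.0, 0.4, 0.6]
opening: 0.001
grasp_force: 0.4
```

```bash
python3 - <<'E'
from h import *
st()
E
```

```text
t 3.95 u,v,h [-24.6  67.3  27. ] F u,v,z [1.9 0.8 0.6]
```

Request:
{"op": "carry_out", "data": {
  "series": [
    [0,0,0,0,-0.016,0.012,1],
    [0,0,0,0,-0.028,0.028,1],
    [0,0,0,0,-0.04,0.048,1],
    [0,0,0,0,-0.048,0.06,1],
    [0,0,0,0,-0.048,0.06,1]
  ]
}}

```text
clock: 4.58
eef_pos: [475.7, 79.6, 73.7]
tcp_rot: [-3.141, 0.0, 1.389]
contact_force: [3.3, -1.0, -0.5]
opening: -0.004
grasp_force: 1.4
```

```bash
python3 - <<'E'
from h import *
st();w=snap('wrist','w3.png');b=snap('side','s3.png')
b=b[190:290,240:373]
cv2.imwrite('pics/c3.png',np.hstack([w[180:480,100:500],cv2.resize(b,(400,300),interpolation=cv2.INTER_CUBIC)])[:,:,::-1])
E
```

```text
t 4.575 u,v,h [-36.   67.2  11.7] F u,v,z [ 3.4 -0.4 -0.5]
```

View pics/c3.png

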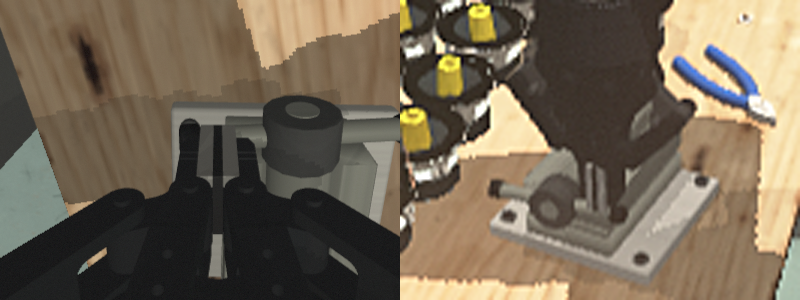

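The bar is nearly level and the fingers are against its cap's shoulder (F≈3 N sideways). I'll back off a little and press the bar's shank down to level.

Request:
{"op": "carry_out", "data": {
  "series": [
    [0,0,0,0,0.01,0,1],
    [0,0,0,0,0.022,0,1],
    [0,0,0,0,0.022,0.01,1],
    [0,0,0,0,0.022,0.018,1],
    [0,0,0,0,0.022,0.026,1],
    [0,0,0,0,0.022,0.026,1]
  ]
}}

```text
clock: 5.42
eef_pos: [480.9, 78.6, 67.3]
tcp_rot: [-3.141, 0.0, 1.389]
contact_force: [-0.5, -0.2, 0.8]
opening: -0.003
grasp_force: 0.3
```

```bash
python3 - <<'E'
from h import *
st();w=snap('wrist','w4.png');b=snap('side','s4.png')
b=b[225:285,265:345]
cv2.imwrite('pics/c4.png',np.hstack([w[180:480,100:500],cv2.resize(b,(400,300),interpolation=cv2.INTER_CUBIC)])[:,:,::-1])
E
```

```text
t 5.425 u,v,h [-30.7  67.2   5.3] F u,v,z [-0.4 -0.3  0.8]
```

View pics/c4.png

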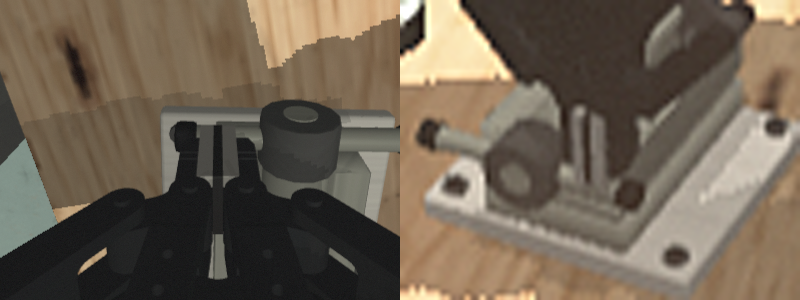

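The side view shows both caps: far at about (251.6,271), near at about (263.6,311). I'll fit the tilt from these.

```bash
python3 - <<'E'
from h import *
from scipy.optimize import least_squares
far=np.array([225+133/5,265+30/5]);near=np.array([225+193/5,265+230/5])
B=O+67*v;z=np.array([0,0,1.])
def f(p):
    w=np.cos(p[0])*u+np.sin(p[0])*z; c=B+p[1]*u+p[2]*v
    return np.r_[proj('side',c+46.5*w)-far,proj('side',c-46.5*w)-near]
s=least_squares(f,[0,0,0],x_scale=[.1,3,3]);print(np.degrees(s.x[0]),s.x,s.fun)
for a in(-10,0,10):
    w=np.cos(np.radians(a))*u+np.sin(np.radians(a))*z;print(a,proj('side',B+46.5*w),proj('side',B-46.5*w))
E
```

```text
0.07443679998924972 [ 1.29916724e-03  2.38909249e+00 -6.12001845e-01] [ 1.09291674e-05 -1.09919814e-02 -1.18453354e-03  1.05689160e-02]
-10 (np.float64(255.2365215351293), np.float64(272.39447556055137)) (np.float64(260.82400275169465), np.float64(311.5491429126904))
0 (np.float64(252.08227642222016), np.float64(271.83397996138405)) (np.float64(264.06883323399995), np.float64(311.9416182454267))
10 (np.float64(249.07328234727373), np.float64(271.85843884291234)) (np.float64(267.0928181585563), np.float64(311.70146300049703))
```

The bar is level within about 2°, and the touch height agrees. Now lift, go round over the clamp, and come down behind the thumb rest.

Request:
{"op": "carry_out", "data": {
  "series": [
    [0,0,0,0,0,-0.1,1],
    [0,0,0,0,0,-0.3,1],
    [0,0,0,0,0,-0.5,1],
    [0,0,0,-0.13,0.12,-0.5,1],
    [0,0,0,-0.26,0.25,-0.5,1],
    [0,0,0,-0.393,0.37,-0.5,1],
    [0,0,0,-0.393,0.37,-0.45,1],
    [0,0,0,-0.393,0.37,-0.45,1]
  ]
}}

```text
clock: 6.52
eef_pos: [553.0, -34.5, 178.7]
tcp_rot: [-3.139, 0.0, 1.388]
contact_force: [0.2, 0.8, -0.0]
opening: -0.0
grasp_force: 0.0
```

```bash
python3 - <<'E'
from h import *
st();w=snap('wrist','w5.png');b=snap('side','s5.png')
for c in ('wrist','side'): print([(round(d['score'],2),np.round(d['position'])) for d in r.silhouettes(c,'clamp_tip')[:2]])
b=b[180:285,250:390]
cv2.imwrite('pics/c5.png',np.hstack([w[180:480,100:500],cv2.resize(b,(400,300),interpolation=cv2.INTER_CUBIC)])[:,:,::-1])
T=O+36*u-31*v+[0,0,84];print(proj('wrist',T),proj('side',T))
H=O+45*u-30*v+[0,0,17];print(proj('wrist',H),proj('side',H))
E
```

```text
t 6.525 u,v,h [ 60.6 -31.  116.7] F u,v,z [ 0.   0.8 -0. ]
[(0.6, array([269., 275.]))]
[(0.7, array([207., 295.]))]
(np.float64(289.0599415514196), np.float64(265.3848320741752)) (np.float64(196.22904196216498), np.float64(296.8436203551808))
(np.float64(242.94645504506832), np.float64(292.0982466861026)) (np.float64(221.80629695185985), np.float64(294.1673834658944))
```

View pics/c5.png

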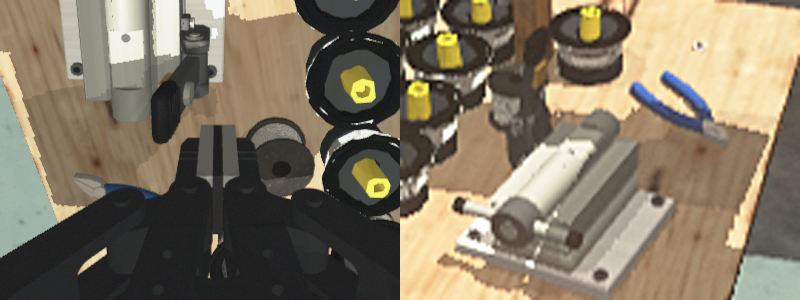

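The level flat now catches the light, and the clamp tip sits where the model predicted (wrist (290,265)). I'll go down behind it and start pushing it over.

Request:
{"op": "carry_out", "data": {
  "series": [
    [0,0,0,0,0,0.08,1],
    [0,0,0,0,0,0.144,1],
    [0,0,0,0,-0.04,0.144,1],
    [0,0,0,0,-0.07,0.144,1],
    [0,0,0,0,-0.1,0.144,1],
    [0,0,0,0,-0.13,0.144,1],
    [0,0,0,0,-0.156,0.144,1],
    [0,0,0,0,-0.156,0.144,1]
  ]
}}

```text
clock: 7.72
eef_pos: [515.1, -27.5, 144.2]
tcp_rot: [-3.14, 0.0, 1.389]
contact_force: [-0.9, 0.6, 2.8]
opening: 0.005
grasp_force: 1.5
```

```bash
python3 - <<'E'
from h import *
st()
E
```

```text
t 7.725 u,v,h [ 22.1 -31.   82.2] F u,v,z [-1.   0.4  2.8]
```

Request:
{"op": "carry_out", "data": {
  "series": [
    [0,0,0,0,-0.026,0.012,1],
    [0,0,0,0,-0.052,0.024,1],
    [0,0,0,0,-0.084,0.05,1],
    [0,0,0,0,-0.116,0.088,1],
    [0,0,0,0,-0.13,0.11,1],
    [0,0,0,0,-0.144,0.132,1],
    [0,0,0,0,-0.162,0.178,1],
    [0,0,0,0,-0.162,0.178,1]
  ]
}}

```text
clock: 8.72
eef_pos: [474.9, -20.3, 98.4]
tcp_rot: [-3.139, 0.001, 1.389]
contact_force: [0.1, -0.2, -0.8]
opening: -0.003
grasp_force: 0.0
```

```bash
python3 - <<'E'
from h import *
st()
E
```

```text
t 8.725 u,v,h [-18.8 -31.2  36.4] F u,v,z [ 0.1 -0.2 -0.8]
```

Request:
{"op": "carry_out", "data": {
  "series": [
    [0,0,0,0,-0.008,0.016,1],
    [0,0,0,0,-0.008,0.028,1],
    [0,0,0,0,-0.008,0.036,1],
    [0,0,0,0,-0.008,0.036,1]
  ]
}}

```text
clock: 9.22
eef_pos: [474.0, -19.9, 90.3]
tcp_rot: [-3.141, 0.0, 1.389]
contact_force: [-0.2, 0.9, -0.1]
opening: 0.001
grasp_force: 0.0
```

```bash
python3 - <<'E'
from h import *
st()
E
```

```text
t 9.225 u,v,h [-19.7 -31.   28.3] F u,v,z [-0.4  0.8 -0.1]
```

Request:
{"op": "carry_out", "data": {
  "series": [
    [0,0,0,0,0,0.006,1],
    [0,0,0,0,0,0.012,1],
    [0,0,0,0,0,0.018,1],
    [0,0,0,0,0,0.018,1]
  ]
}}

```text
clock: 9.72
eef_pos: [474.4, -19.9, 85.9]
tcp_rot: [3.141, -0.0, 1.389]
contact_force: [-0.4, -0.5, 0.4]
opening: -0.005
grasp_force: 0.0
```

```bash
python3 - <<'E'
from h import *
st();w=snap('wrist','w6.png');b=snap('side','s6.png')
b=b[180:285,250:390]
cv2.imwrite('pics/c6.png',np.hstack([w[180:480,100:500],cv2.resize(b,(400,300),interpolation=cv2.INTER_CUBIC)])[:,:,::-1])
E
```

```text
t 9.725 u,v,h [-19.4 -30.9  23.9] F u,v,z [-0.3 -0.5  0.4]
```

View pics/c6.png

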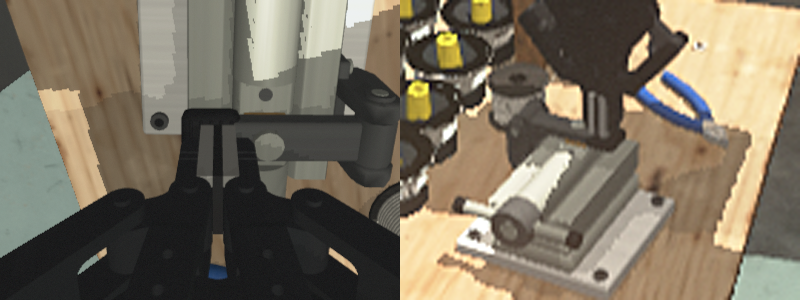

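The clamp arm is over the flat with the fingers on its thumb rest, nearly closed but not yet loaded. Pressing further until force builds.

Request:
{"op": "carry_out", "data": {
  "series": [
    [0,0,0,0,0,0.008,1],
    [0,0,0,0,0,0.012,1],
    [0,0,0,0,0,0.016,1],
    [0,0,0,0,0,0.016,1]
  ]
}}

```text
clock: 10.32
eef_pos: [474.5, -20.0, 83.2]
tcp_rot: [3.141, -0.0, 1.389]
contact_force: [-5.6, -0.2, 20.1]
opening: -0.0
grasp_force: 10.1
```

```bash
python3 - <<'E'
from h import *
st()
E
```

```text
t 10.325 u,v,h [-19.2 -31.   21.2] F u,v,z [-5.5 -1.2 20.1]
```

20 N at h≈21 mm, about half the arm's thickness above the hinge, so the pad is seated. Lifting off to check.

Request:
{"op": "carry_out", "data": {
  "series": [
    [0,0,0,0,0,-0.03,1],
    [0,0,0,0,0,-0.2,1],
    [0,0,0,0,0,-0.45,1],
    [0,0,0,0,0.2,-0.6,1],
    [0,0,0,0,0.3,-0.6,1],
    [0,0,0,0,0.3,-0.6,1]
  ]
}}

```text
clock: 11.08
eef_pos: [549.3, -33.8, 232.3]
tcp_rot: [3.14, -0.0, 1.388]
contact_force: [-0.2, -0.4, -0.2]
opening: -0.0
grasp_force: 0.0
```

```bash
python3 - <<'E'
from h import *
st();b=snap('side','s7.png');w=snap('scene','n7.png')
b=b[190:280,255:375];w=w[225:315,310:430]
cv2.imwrite('pics/c7.png',cv2.resize(np.hstack([w,b]),(800,300),interpolation=cv2.INTER_CUBIC)[:,:,::-1])
E
```

```text
t 11.075 u,v,h [ 56.8 -31.  170.3] F u,v,z [-0.1 -0.4 -0.2]
```

View pics/c7.png

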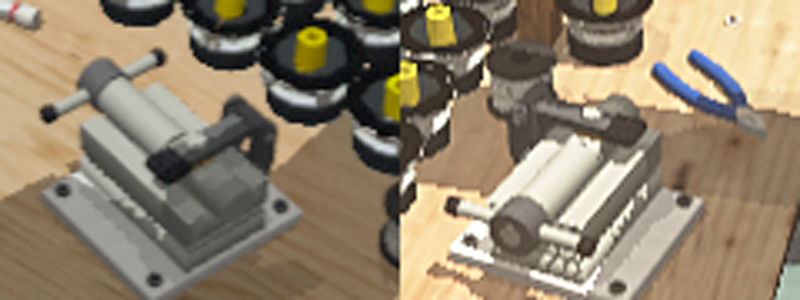

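Clamp closed on the flat, the bar level (about -3° to 0° by the caps), and the loose things in place. Handing in.

```bash
python3 -c "
from rig import r
print(r.sign_off())"
```

```text
the job is handed in; nothing more can be done
None
```

I rolled the spindle until a flat faced up (within about 3° by camera), pressed the clamp down on it with 20 N, left the loose things where they lay, and handed the job in at about 11 s; the sign-off returned no verdict.

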